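# Restock the fitted medicine tray for the next house call

### The arm

A 6-joint arm with a two-finger parallel gripper is mounted at the origin on a cart in front of the work surface, level with it; the furniture and walls round the work are solid. World frame = base frame: x ahead of the robot, y to its left, z up, the work surface at z = 0. Lengths are in m, angles in rad, forces in N, time in s.
With the tool pointing down it reaches from about 0.4 to 0.825 m from the base axis. Payload 7 kg.
Tool frame: the origin (TCP) lies midway between the tips of the shut fingers; the grasp point (between the pads) lies hold_point_z behind it (hold_point_z is the distance from the TCP to the grasp point, in m); z points along the fingers, y is the line along which they close (so a half turn about z gives the same grasp; the last joint's range is limited). The gripper opens to 88 mm and grips with 3 to 60 N. Pads are 19 mm wide; open, the fingers measure 130 mm over their backs; the gripper's body (78 mm by 193 mm) begins 47 mm behind the grasp point.
Start: joints at [-1.01, 0.359, 0.012, 0, -1.224, -0.288], TCP at [0.182, -0.65, 0.227] pointing down, gripper open.
Joint ranges: [-3.07, 3.07], [-1.43, 2.12], [-1.02, 1.25], [-3.03, 1.67], [-3.05, -0], [-3.03, 3.03]. Speed limits (rad/s): [2.39, 2.39, 3.01, 3.14, 3.14, 3.14].

### API

Orientations are given as [roll, pitch, yaw] about the fixed x, y, z axes, in that order (R = Rz(yaw) Ry(pitch) Rx(roll)).
In Python, from station import * gives the robot as it stands.
- The arm moves only by the tool apply_moves, never from a script. Its argument "steps" is a list of rows, each an object with "translation": the shift along the world's x, y, z scaled (see below), a list of three; "rotation": the turn, a rotation vector about the world's x, y, z scaled (see below), a list of three. A call has exactly 10 rows; each row is the pose to reach, as a shift and turn from the pose commanded when the call began; what a row does not reach only later rows make up. The controller multiplies each number of a shift by 250 mm and each number of a turn by 30 degrees. A row lasts 1/12 s, in which the tool goes at most 41.7 mm and 7.16 degrees, less where a joint would pass 70% of its speed; a pose out of reach is approached as far as the arm can. A call with a number of a shift or a turn outside -1 to 1 is refused whole. A call with a gripper value outside its range is refused whole. "jaw" is the closure, from -1 (fully open) to 1 (shut), so that 0 is half open, set as the call begins (left out, the last holds). The fingers move at their own pace and stop on an object; "newtons" is the grip in N (left out, the last holds). Time passes only in rows, so rows that repeat a pose let the fingers close, or fill a call up. It gives the time, the measured TCP pose, the force, the opening and the grip force at its end, in the units of the state.
- get_state(): the state, without advancing time (a new reading comes with each control period).
- grab_frame(name): name is "side" or "top" or "wrist"; returns the picture (480x640x3 uint8, blue, green, red); there is no depth.
- camera_model(name): a dict with "fx", "fy", "cx", "cy" (pixels), "k1" (the pictures are not rectified: a ray, as slopes to the right and down, at radius r is drawn at 1 + k1 r^2 times it, then the intrinsics apply), "xyz" and "rotation" of the camera in the world. Camera axes: x right, y down, z forward; pixel columns grow to the right and rows downward; lengths in m; the calibration is good to about 2 mm. A picture is of the moment at which its call begins: read the wrist's pose just before it. camera_model takes no time and is no camera call; for the wrist camera it gives the pose at the moment of the call.
- job_done(): hands the job in; it is judged then, once.
The state is a dict: "t": time; "q": joint angles; "qd": joint speeds; "joint_efforts": joint torques, N m; "eef_pos": TCP position; "ee_rot": TCP orientation; "force": force on the tool from outside, world axes, zero at the start; "moment": the same for the moment, N m; "width": finger opening in m; "gripper_force": force on a finger pad.
Only numpy, scipy, OpenCV 4.12 (cv2) and the standard library are available. Lean on these libraries where they do the work, as an engineer would, in place of code of your own. Each camera call takes 0.05 s, during which the arm holds its last target. There are 200 camera calls.

### The job

Restock the house-call tray: stand the small brown vial, the vial of blue solution, the brown pill bottle and the yellow-orange carton each in the foam cut-out made to its shape and size, upright and fully down on the cut-out's yellow floor. Handle them upright, lower them in rather than dropping them, and leave the cream jar and the swab pot standing where they are.

Things in the scene. Friction and masses are not known exactly. Their poses are not given: they have to be found in the camera images.
- small_vial: Small brown glass vial with a pale cap, 22 mm in diameter, 45 mm tall (straight to 30 mm, then shoulders, cap above 40 mm 16 mm wide), about 40 g; much the smaller of the two brown containers. Origin: centre of its underside; z up through the cap. Stands loose on the worktop.
- blue_vial: Clear vial of blue solution with a white cap, 33 mm in diameter, 70 mm tall (straight to 46 mm, then shoulders, cap above 62 mm 23 mm wide), about 50 g. Origin: centre of its underside; z up. Stands loose on the worktop.
- pill_bottle: Brown pill bottle with a white cap and a pale label, 43 mm in diameter, 68 mm tall (straight to 45 mm, then shoulders, cap above 60 mm 30 mm wide), about 50 g; the larger of the two brown containers. Origin: centre of its underside; z up. Stands loose on the worktop.
- carton: Yellow-orange medicine carton standing on end, 35 mm along its x axis, 43 mm along its y axis, 75 mm tall, about 50 g. Origin: centre of its underside; z up. Stands loose on the worktop, turned up to 35 degrees either way from the robot's axes.
- small_round_cutout: Dark foam insert, fixed, 79 x 79 x 24 mm, one of four in a row (80 mm apart along y, turned alike) in a tray; its wall ends 2 mm above the foam. Round, 30 mm wide, cut-out, 16 mm deep incl. a 5 mm chamfer at the mouth, yellow floor; fits the small brown vial. Origin: centre of its underside, 4 mm over the worktop; z up in the cut-out's centre, floor at z 8 mm.
- medium_round_cutout: Dark foam insert, fixed, 79 x 79 x 24 mm, one of four in a row (80 mm apart along y, turned alike) in a tray; its wall ends 2 mm above the foam. Round, 40 mm wide, cut-out, 16 mm deep incl. a 5 mm chamfer at the mouth, yellow floor; fits the vial of blue solution. Origin: centre of its underside, 4 mm over the worktop; z up in the cut-out's centre, floor at z 8 mm.
- large_round_cutout: Dark foam insert, fixed, 79 x 79 x 24 mm, one of four in a row (80 mm apart along y, turned alike) in a tray; its wall ends 2 mm above the foam. Round, 50 mm wide, cut-out, 16 mm deep incl. a 5 mm chamfer at the mouth, yellow floor; fits the brown pill bottle. Origin: centre of its underside, 4 mm over the worktop; z up in the cut-out's centre, floor at z 8 mm.
- rectangular_cutout: Dark foam insert, fixed, 79 x 79 x 24 mm, one of four in a row (80 mm apart along y, turned alike) in a tray; its wall ends 2 mm above the foam. Rectangular, 41 mm (x) by 49 mm (y), cut-out, 16 mm deep incl. a 5 mm chamfer at the mouth, yellow floor; fits the carton. Carton's x along x. Origin: centre of its underside, 4 mm over the worktop; z up in the cut-out's centre, floor at z 8 mm.
- cream_jar: Bystander: small white cream jar with a wine-red lid, 40 mm in diameter, 51 mm tall, loose among the medicines. It has no cut-out and stays where it stands. Origin: centre of its underside; z up.
- swab_pot: Bystander: clear pot full of white cotton swabs, 64 mm in diameter, 92 mm tall, loose on the robot's right of the medicines. It stays where it stands. Origin: centre of its underside; z up.
Things that resemble listed ones, but are neither listed nor needed, are in the scene too. Leave any green look-alike of the carton alone.

How it is judged:
By the outcome, as a careful person would: the job done as asked, in the order asked, and still so for the second after the job is handed in, with the robot touching nothing.
It also fails if it takes over 96 s, if anything falls off the work surface, if the arm or the gripper's body presses on something with over 40 N, if the wrist force passes 120 N, or if a joint passes its speed limit or range.

## Working session

There is one attempt and no reset: what is moved stays moved. The work goes in short steps, Python scripts to look and compute and a tool call to move; the robot and the scene stay as the last step left them, time stands still between calls to the robot, and variables do not carry over. Pictures are saved under pics/ and viewed, at most 14 in all, crops included, and the job is handed in when it is done.

Besides the shell and the picture viewer there is one more tool, called after "Call:" in YAML: its name, and indented under it one key for each argument. apply_moves: Moves the arm, as the interface text tells. Shifts and turns lie within -1 to 1; 1 stands for 250 mm of shift or 30 degrees of turn. Its arguments: {"type":"object","properties":{"steps":{"type":"array"},"jaw":{"type":"number"},"newtons":{"type":"number"}},"required":["steps"]}

```bash
mkdir -p pics; python3 - <<'E'
from station import *
import cv2
s=get_state();print({k:s[k] for k in('t','eef_pos','ee_rot','width')});print([k for k in s], s.get('hold_point_z'))
try: print(hold_point_z)
except Exception as e: print(e)
for n in('top','side'):
    cv2.imwrite(f'pics/{n}0.png',grab_frame(n));print(n,camera_model(n))
E
ls
```

```text
{'t': 0.0, 'eef_pos': array([ 0.18172655, -0.64957336,  0.2256544 ]), 'ee_rot': array([ 3.13998099e+00, -1.32755377e-04, -2.86887680e+00]), 'width': 0.08720011418470261}
['t', 'q', 'qd', 'joint_efforts', 'eef_pos', 'ee_rot', 'force', 'moment', 'gripper_force', 'width'] None
0.0188
top {'fx': 503.1784821334888, 'fy': 503.1784821334888, 'cx': 324.07325711767305, 'cy': 234.65953615312333, 'k1': 0.005469001565883866, 'xyz': array([ 0.32709631, -0.13490901,  1.04520388]), 'rotation': array([-2.97529747,  0.00611995, -1.58937445])}
side {'fx': 531.1434944001364, 'fy': 531.1434944001364, 'cx': 324.4938993074775, 'cy': 237.0408273605492, 'k1': -0.022551648935490946, 'xyz': array([0.14789811, 0.53928184, 0.60068239]), 'rotation': array([-2.19673828,  0.00297201, -2.62760762])}
pics
```

View pics/top0.png

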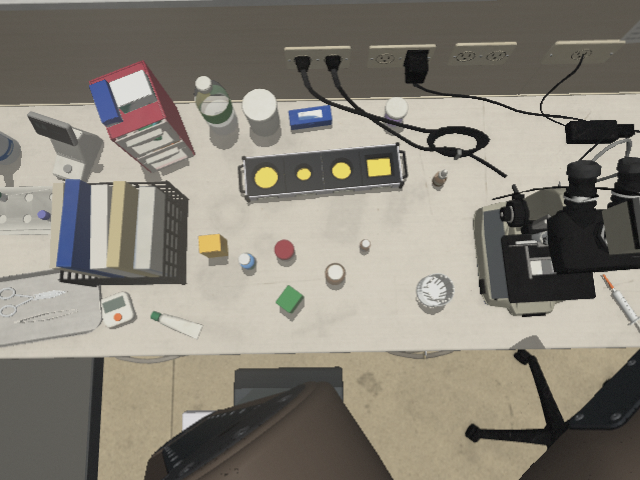

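View pics/side0.png

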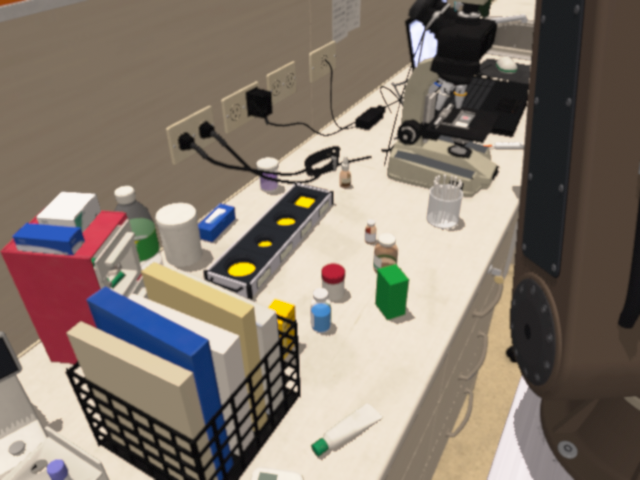

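The top view shows the cut-outs' yellow floors at about (266,177) large, (304,174) small, (342,171) medium and (379,167) rectangular. The carton is at (212,245), the blue vial (247,261), the cream jar (285,250), the pill bottle (335,274), the small vial (365,246), the green decoy (290,299) and the swab pot (433,292). The side view agrees.

```bash
cat > h.py <<'E'
from station import *
import cv2, numpy as np
from scipy.spatial.transform import Rotation as Ro
def ray(px,c,z):
    "pixels -> world points on the plane at height z"
    p=np.atleast_2d(np.asarray(px,float))
    K=np.array([[c['fx'],0,c['cx']],[0,c['fy'],c['cy']],[0,0,1]])
    n=cv2.undistortPoints(p[:,None],K,np.array([c['k1'],0,0,0,0.]))[:,0]
    d=np.c_[n,np.ones(len(n))]@Ro.from_euler('xyz',c['rotation']).as_matrix().T
    o=np.asarray(c['xyz']); return o+d*((z-o[2])/d[:,2:])
def blobs(im,lo,hi,box,amin=20):
    x0,y0,x1,y1=box
    m=cv2.inRange(cv2.cvtColor(im,cv2.COLOR_BGR2HSV)[y0:y1,x0:x1],lo,hi)
    cs,_=cv2.findContours(m,cv2.RETR_EXTERNAL,cv2.CHAIN_APPROX_NONE)
    return [c[:,0]+[x0,y0] for c in cs if cv2.contourArea(c)>amin]
def fit(px,c,z):
    "minAreaRect of the world outline: centre, size, angle"
    w=ray(px,c,z)[:,:2]; return cv2.minAreaRect((w*1000).astype(np.float32))
E
python3 - <<'E'
from h import *
im=cv2.imread('pics/top0.png');c=camera_model('top')
for b in blobs(im,(20,120,120),(35,255,255),(235,140,410,205)):
    print('floor',b.mean(0).round(1),fit(b,c,.012))
for n,px,z in[('blue',(247,258),.07),('jar',(285,249),.051),('pill',(335,271),.068),('small',(365,244),.045),('pot',(433,288),.092),('green',(291,297),.075)]:
    print(n,ray(px,c,z).round(3))
for b in blobs(im,(10,120,120),(28,255,255),(190,225,235,265)):
    print('carton',b.min(0),b.max(0),fit(b,c,.075))
cr=im[220:310,190:390];cv2.imwrite('pics/crop1.png',cv2.resize(cr,(800,360),interpolation=cv2.INTER_CUBIC))
E
```

```text
floor [303.3 173.7] ((632.7836303710938, -89.97982025146484), (24.680830001831055, 25.893667221069336), 43.19883728027344)
floor [265.5 177.2] ((626.6884155273438, -9.233388900756836), (44.706138610839844, 45.35991668701172), 43.37636184692383)
floor [341.  170.3] ((638.3825073242188, -170.44412231445312), (35.15285873413086, 35.44768142700195), 44.6314582824707)
floor [378.5 166.8] ((644.9877319335938, -250.4140625), (37.715118408203125, 48.94730758666992), 4.209270000457764)
blue [[0.448 0.019 0.07 ]]
jar [[ 0.467 -0.053  0.051]]
pill [[ 0.419 -0.152  0.068]]
small [[ 0.474 -0.214  0.045]]
pot [[ 0.381 -0.335  0.092]]
green [[ 0.37  -0.066  0.075]]
carton [199 234] [220 252] ((477.9491882324219, 91.90068817138672), (32.173954010009766, 41.347373962402344), 5.299055576324463)
```

View pics/crop1.png

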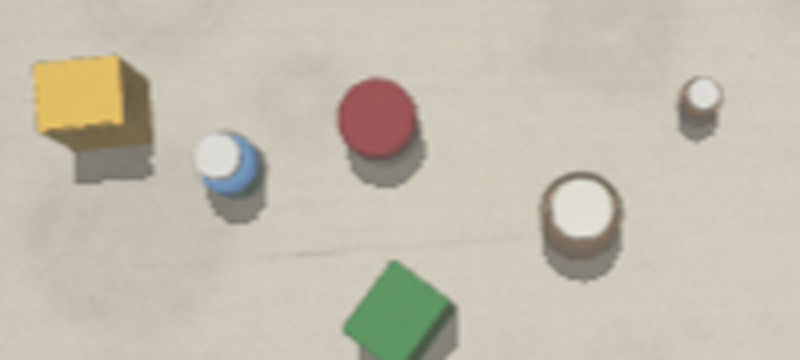

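The crop shows the caps at full-frame px (244.5,258.8) blue, (335.5,272.2) pill and (365.8,243.2) small. The carton's long side lies nearly along y. Next I check the heights of the obstacles behind the tray and of the basket.

```bash
python3 - <<'E'
from h import *
ct,cs=camera_model('top'),camera_model('side')
def tri(a,b):
    best=min(np.arange(0,.35,.005),key=lambda z:np.linalg.norm(ray(a,ct,z)-ray(b,cs,z)))
    return ray(a,ct,best).round(3),np.linalg.norm(ray(a,ct,best)-ray(b,cs,best)).round(3)
print('cyl',tri((260,104),(178,215)));print('greencap',tri((204,83),(125,192)))
print('purple',tri((397,104),(268,166)));print('basketcorner',tri((187,183),(297,347)))
print('book',tri((165,185),(255,300)));print('dropper',tri((443,171),(346,163)))
for n,px,z in[('blue',(244.5,258.8),.07),('pill',(335.5,272.2),.068),('small',(365.8,243.2),.045),('cylfront',(261,133),.1),('basket edge',(187,240),.1),('redbox',(193,155),.0)]:
    print(n,ray(px,ct,z).round(4))
print(camera_model('wrist'))
E
```

```text
cyl (array([[ 0.757, -0.008,  0.09 ]]), np.float64(0.005))
greencap (array([[0.759, 0.083, 0.18 ]]), np.float64(0.004))
purple (array([[ 0.769, -0.29 ,  0.05 ]]), np.float64(0.008))
basketcorner (array([[0.61 , 0.149, 0.04 ]]), np.float64(0.178))
book (array([[0.584, 0.168, 0.12 ]]), np.float64(0.105))
dropper (array([[ 0.62 , -0.376,  0.055]]), np.float64(0.006))
blue [[0.4462 0.0241 0.07  ]]
pill [[ 0.4168 -0.1528  0.068 ]]
small [[ 0.476  -0.2154  0.045 ]]
cylfront [[ 0.6916 -0.0115  0.1   ]]
basket edge [[0.4806 0.129  0.1   ]]
redbox [[0.6831 0.1489 0.    ]]
{'fx': 344.7490979925904, 'fy': 344.7490979925904, 'cx': 321.01980231111213, 'cy': 235.58275527511438, 'k1': -0.010379577461717292, 'xyz': array([ 0.10383365, -0.67174053,  0.3838968 ]), 'rotation': array([ 2.84125306e+00, -5.23201963e-04,  1.84448969e+00])}
```

Call:
apply_moves:
  steps:
    - {"translation":[0.28,1,0],"rotation":[0,0,-0.377]}
    - {"translation":[0.28,1,0],"rotation":[0,0,-0.377]}
    - {"translation":[0.28,1,0],"rotation":[0,0,-0.377]}
    - {"translation":[0.28,1,0],"rotation":[0,0,-0.377]}
    - {"translation":[0.28,1,0],"rotation":[0,0,-0.377]}
    - {"translation":[0.28,1,0],"rotation":[0,0,-0.377]}
    - {"translation":[0.28,1,0],"rotation":[0,0,-0.377]}
    - {"translation":[0.28,1,0],"rotation":[0,0,-0.377]}
    - {"translation":[0.28,1,0],"rotation":[0,0,-0.377]}
    - {"translation":[0.28,1,0],"rotation":[0,0,-0.377]}

```text
t: 0.93
eef_pos: [0.2519, -0.4006, 0.2266]
ee_rot: [-3.141, -0.0, -3.066]
force: [0.4, -0.7, 0.1]
width: 0.0878
gripper_force: 0.0
```

Call:
apply_moves:
  steps:
    - {"translation":[0.9,0.74,-0.3],"rotation":[0,0,0]}
    - {"translation":[0.9,0.74,-0.3],"rotation":[0,0,0]}
    - {"translation":[0.9,0.74,-0.3],"rotation":[0,0,0]}
    - {"translation":[0.9,0.74,-0.3],"rotation":[0,0,0]}
    - {"translation":[0.9,0.74,-0.3],"rotation":[0,0,0]}
    - {"translation":[0.9,0.74,-0.3],"rotation":[0,0,0]}
    - {"translation":[0.9,0.74,-0.3],"rotation":[0,0,0]}
    - {"translation":[0.9,0.74,-0.3],"rotation":[0,0,0]}
    - {"translation":[0.9,0.74,-0.3],"rotation":[0,0,0]}
    - {"translation":[0.9,0.74,-0.3],"rotation":[0,0,0]}

```text
t: 1.77
eef_pos: [0.4768, -0.2156, 0.1505]
ee_rot: [3.141, -0.002, -3.066]
force: [-1.1, 0.5, 1.3]
width: 0.0875
gripper_force: 0.0
```

```bash
python3 - <<'E'
from h import *
c=camera_model('wrist');im=grab_frame('wrist');cv2.imwrite('pics/w1.png',im);print(c['xyz'],c['rotation'])
np.save('w1.npy',np.r_[c['xyz'],c['rotation']])
E
```

```text
[ 0.39649846 -0.22193576  0.30881955] [2.84341141e+00 6.16833668e-04 1.64706852e+00]
```

View pics/w1.png

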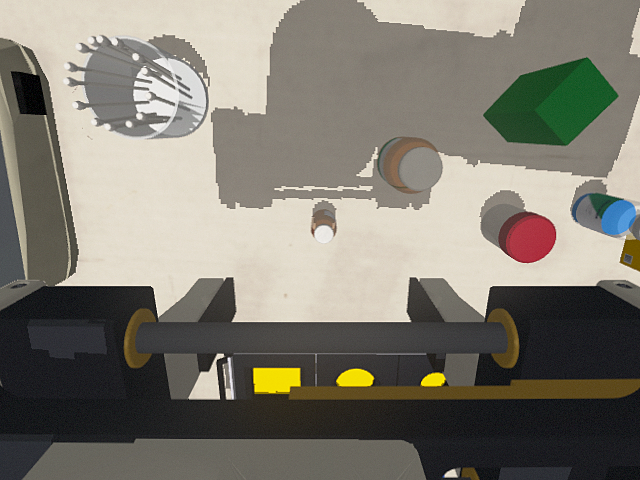

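The small vial's cap is at (323,233), the pill cap at (417,170), the jar lid at (527,238) and the swab pot at the upper left. The grip path is clear.

```bash
python3 - <<'E'
from h import *
c=camera_model('wrist')
print('small',ray((323,233.5),c,.045).round(4),'pill',ray((417,170),c,.068).round(4),'jar',ray((527,238),c,.051).round(4))
print('small base low edge',ray((322,208),c,0).round(4))
print(ray([(276,379),(355,378),(417,170)],c,.012).round(4))
E
```

```text
small [[ 0.4753 -0.2148  0.045 ]] pill [[ 0.4177 -0.1541  0.068 ]] jar [[ 0.465  -0.0544  0.051 ]]
small base low edge [[ 0.4646 -0.2164  0.    ]]
[[ 0.6461 -0.2504  0.012 ]
 [ 0.6386 -0.1688  0.012 ]
 [ 0.4228 -0.1383  0.012 ]]
```

Call:
apply_moves:
  steps:
    - {"translation":[-0.006,0.002,-0.1],"rotation":[0,0,0]}
    - {"translation":[-0.006,0.002,-0.2],"rotation":[0,0,0]}
    - {"translation":[-0.006,0.002,-0.3],"rotation":[0,0,0]}
    - {"translation":[-0.006,0.002,-0.4],"rotation":[0,0,0]}
    - {"translation":[-0.006,0.002,-0.48],"rotation":[0,0,0]}
    - {"translation":[-0.006,0.002,-0.522],"rotation":[0,0,0]}
    - {"translation":[-0.006,0.002,-0.522],"rotation":[0,0,0]}
    - {"translation":[-0.006,0.002,-0.522],"rotation":[0,0,0]}
    - {"translation":[-0.006,0.002,-0.522],"rotation":[0,0,0]}
    - {"translation":[-0.006,0.002,-0.522],"rotation":[0,0,0]}
  jaw: 0.1
  newtons: 15

```text
t: 2.65
eef_pos: [0.476, -0.2151, 0.0224]
ee_rot: [-3.141, 0.002, -3.067]
force: [0.2, 0.9, 1.0]
width: 0.0397
gripper_force: 0.0
```

Call:
apply_moves:
  steps:
    - {"translation":[0,0,0],"rotation":[0,0,0]}
    - {"translation":[0,0,0],"rotation":[0,0,0]}
    - {"translation":[0,0,0],"rotation":[0,0,0]}
    - {"translation":[0,0,0],"rotation":[0,0,0]}
    - {"translation":[0,0,0],"rotation":[0,0,0]}
    - {"translation":[0,0,0],"rotation":[0,0,0]}
    - {"translation":[0,0,0],"rotation":[0,0,0]}
    - {"translation":[0,0,0],"rotation":[0,0,0]}
    - {"translation":[0,0,0],"rotation":[0,0,0]}
    - {"translation":[0,0,0],"rotation":[0,0,0]}
  jaw: 1

```text
t: 3.48
eef_pos: [0.4757, -0.2145, 0.0214]
ee_rot: [-3.141, 0.001, -3.066]
force: [-0.4, 1.0, 5.4]
width: 0.0209
gripper_force: 15.0
```

Call:
apply_moves:
  steps:
    - {"translation":[0,0,0.05],"rotation":[0,0,0]}
    - {"translation":[0,0,0.15],"rotation":[0,0,0]}
    - {"translation":[0.06,0.05,0.25],"rotation":[0,0,0]}
    - {"translation":[0.16,0.12,0.28],"rotation":[0,0,0]}
    - {"translation":[0.27,0.21,0.28],"rotation":[0,0,0]}
    - {"translation":[0.38,0.3,0.28],"rotation":[0,0,0]}
    - {"translation":[0.48,0.38,0.28],"rotation":[0,0,0]}
    - {"translation":[0.56,0.45,0.28],"rotation":[0,0,0]}
    - {"translation":[0.61,0.49,0.28],"rotation":[0,0,0]}
    - {"translation":[0.63,0.5,0.28],"rotation":[0,0,0]}

```text
t: 4.32
eef_pos: [0.6343, -0.0877, 0.0901]
ee_rot: [-3.142, -0.001, -3.064]
force: [0.5, -0.7, -0.9]
width: 0.021
gripper_force: 15.0
```

```bash
python3 - <<'E'
from h import *
c=camera_model('wrist');im=grab_frame('wrist');cv2.imwrite('pics/w2.png',im)
s=get_state();print(s['eef_pos'],s['width'],s['gripper_force'])
for b in blobs(im,(20,120,120),(35,255,255),(0,0,640,480)):
    r=fit(b,c,.012);print(b.mean(0).round(0),np.round(r[0],1),np.round(r[1],1),round(r[2],1))
E
```

```text
[ 0.63418676 -0.08813477  0.0900987 ] 0.020639326716609115 14.993301353242714
[264. 342.] [ 719.  -126.7] [46.2  2.2] 0.6
[378. 341.] [711. -37.] [46.1  2.4] 7.2
[319. 244.] [633.2 -89.7] [27.7 27.3] 48.6
[206. 243.] [ 639.  -170.8] [37.4 36.2] 15.6
[ 94. 242.] [ 645.3 -252.5] [37.5 43. ] 4.5
[432. 243.] [627.   -8.8] [46.3 47.7] 11.5
[622.  30.] [481.3  82. ] [32.2 34.6] 5.0
```

View pics/w2.png

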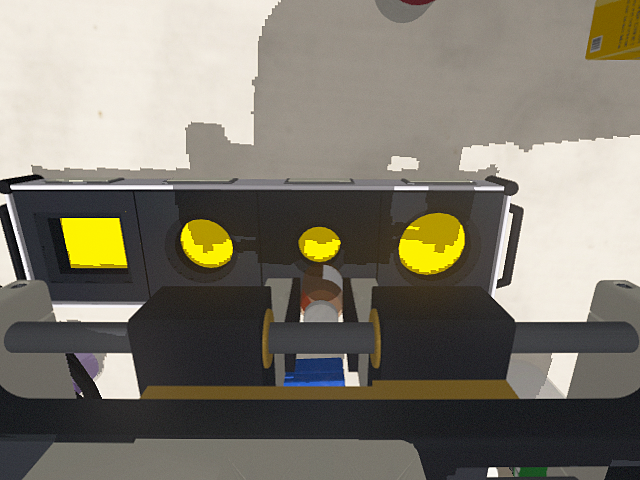

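The vial is held upright and all four floors are visible: small (319,244), medium (206,243), large (432,243) and rectangular (94,242). I'll lower it after a 1–2 mm correction.

Call:
apply_moves:
  steps:
    - {"translation":[-0.004,-0.007,0],"rotation":[0,0,0]}
    - {"translation":[-0.004,-0.007,-0.04],"rotation":[0,0,0]}
    - {"translation":[-0.004,-0.007,-0.08],"rotation":[0,0,0]}
    - {"translation":[-0.004,-0.007,-0.12],"rotation":[0,0,0]}
    - {"translation":[-0.004,-0.007,-0.15],"rotation":[0,0,0]}
    - {"translation":[-0.004,-0.007,-0.18],"rotation":[0,0,0]}
    - {"translation":[-0.004,-0.007,-0.2],"rotation":[0,0,0]}
    - {"translation":[-0.004,-0.007,-0.215],"rotation":[0,0,0]}
    - {"translation":[-0.004,-0.007,-0.224],"rotation":[0,0,0]}
    - {"translation":[-0.004,-0.007,-0.224],"rotation":[0,0,0]}

```text
t: 5.2
eef_pos: [0.6317, -0.0913, 0.0346]
ee_rot: [-3.142, -0.001, -3.066]
force: [0.5, -0.7, -0.3]
width: 0.0211
gripper_force: 15.0
```

Call:
apply_moves:
  steps:
    - {"translation":[0,0,0],"rotation":[0,0,0]}
    - {"translation":[0,0,0],"rotation":[0,0,0]}
    - {"translation":[0,0,0],"rotation":[0,0,0]}
    - {"translation":[0,0,0],"rotation":[0,0,0]}
    - {"translation":[0,0,-0.002],"rotation":[0,0,0]}
    - {"translation":[0,0,-0.004],"rotation":[0,0,0]}
    - {"translation":[0,0,-0.004],"rotation":[0,0,0]}
    - {"translation":[0,0,-0.004],"rotation":[0,0,0]}
    - {"translation":[0,0,-0.004],"rotation":[0,0,0]}
    - {"translation":[0,0,-0.004],"rotation":[0,0,0]}

```text
t: 6.03
eef_pos: [0.6318, -0.0913, 0.0341]
ee_rot: [-3.142, -0.0, -3.066]
force: [-0.2, 0.2, -0.6]
width: 0.0206
gripper_force: 15.0
```

Call:
apply_moves:
  steps:
    - {"translation":[0.002,0.002,-0.002],"rotation":[0,0,0]}
    - {"translation":[0.004,0.004,-0.004],"rotation":[0,0,0]}
    - {"translation":[0.004,0.004,-0.006],"rotation":[0,0,0]}
    - {"translation":[0.004,0.004,-0.008],"rotation":[0,0,0]}
    - {"translation":[0.004,0.004,-0.008],"rotation":[0,0,0]}
    - {"translation":[0.004,0.004,-0.008],"rotation":[0,0,0]}
    - {"translation":[0.004,0.004,-0.008],"rotation":[0,0,0]}
    - {"translation":[0.004,0.004,-0.008],"rotation":[0,0,0]}
    - {"translation":[0.004,0.004,-0.008],"rotation":[0,0,0]}
    - {"translation":[0.004,0.004,-0.008],"rotation":[0,0,0]}

```text
t: 6.87
eef_pos: [0.6333, -0.0905, 0.0334]
ee_rot: [-3.141, 0.001, -3.066]
force: [-2.9, -0.8, 9.5]
width: 0.0211
gripper_force: 15.0
```

Call:
apply_moves:
  steps:
    - {"translation":[0,0,0.004],"rotation":[0,0,0]}
    - {"translation":[0,0,0.004],"rotation":[0,0,0]}
    - {"translation":[0,0,0.004],"rotation":[0,0,0]}
    - {"translation":[0,0,0.004],"rotation":[0,0,0]}
    - {"translation":[0,0,0.02],"rotation":[0,0,0]}
    - {"translation":[0,0,0.08],"rotation":[0,0,0]}
    - {"translation":[0,0,0.18],"rotation":[0,0,0]}
    - {"translation":[0,0,0.3],"rotation":[0,0,0]}
    - {"translation":[0,0,0.42],"rotation":[0,0,0]}
    - {"translation":[0,0,0.5],"rotation":[0,0,0]}
  jaw: 0.1

```text
t: 7.7
eef_pos: [0.6338, -0.0903, 0.1604]
ee_rot: [-3.141, 0.003, -3.066]
force: [0.5, 0.4, 2.0]
width: 0.0398
gripper_force: 0.0
```

Call:
apply_moves:
  steps:
    - {"translation":[-0.1,0.06,0],"rotation":[0,0,0.2]}
    - {"translation":[-0.25,0.15,0],"rotation":[0,0,0.4]}
    - {"translation":[-0.4,0.25,0],"rotation":[0,0,0.6]}
    - {"translation":[-0.55,0.35,0],"rotation":[0,0,0.8]}
    - {"translation":[-0.7,0.43,0],"rotation":[0,0,1]}
    - {"translation":[-0.75,0.456,0],"rotation":[0,0,1]}
    - {"translation":[-0.75,0.456,0],"rotation":[0,0,1]}
    - {"translation":[-0.75,0.456,0],"rotation":[0,0,1]}
    - {"translation":[-0.75,0.456,0],"rotation":[0,0,1]}
    - {"translation":[-0.75,0.456,0],"rotation":[0,0,1]}

```text
t: 8.53
eef_pos: [0.4462, 0.0236, 0.1572]
ee_rot: [-3.141, 0.0, -2.543]
force: [-0.0, -0.4, 0.4]
width: 0.0393
gripper_force: 0.0
```

Call:
apply_moves:
  steps:
    - {"translation":[0,0,0],"rotation":[0,0,0.2]}
    - {"translation":[0,0,0],"rotation":[0,0,0.4]}
    - {"translation":[0,0,0],"rotation":[0,0,0.6]}
    - {"translation":[0,0,0],"rotation":[0,0,0.8]}
    - {"translation":[0,0,0],"rotation":[0,0,1]}
    - {"translation":[0,0,0],"rotation":[0,0,1]}
    - {"translation":[0,0,0],"rotation":[0,0,1]}
    - {"translation":[0,0,0],"rotation":[0,0,1]}
    - {"translation":[0,0,0],"rotation":[0,0,1]}
    - {"translation":[0,0,0],"rotation":[0,0,1]}
  jaw: -0.4

```text
t: 9.37
eef_pos: [0.4454, 0.0236, 0.157]
ee_rot: [3.141, -0.0, -2.021]
force: [0.0, 0.3, -0.2]
width: 0.0612
gripper_force: 0.0
```

Call:
apply_moves:
  steps:
    - {"translation":[0,0,0],"rotation":[0,0,0.2]}
    - {"translation":[0,0,0],"rotation":[0,0,0.4]}
    - {"translation":[0,0,0],"rotation":[0,0,0.6]}
    - {"translation":[0,0,0],"rotation":[0,0,0.8]}
    - {"translation":[0,0,0],"rotation":[0,0,1]}
    - {"translation":[0,0,0],"rotation":[0,0,1]}
    - {"translation":[0,0,0],"rotation":[0,0,1]}
    - {"translation":[0,0,0],"rotation":[0,0,1]}
    - {"translation":[0,0,0],"rotation":[0,0,1]}
    - {"translation":[0,0,0],"rotation":[0,0,1]}

```text
t: 10.2
eef_pos: [0.4453, 0.0237, 0.1571]
ee_rot: [-3.142, 0.0, -1.497]
force: [0.5, 0.5, 0.5]
width: 0.0612
gripper_force: 0.0
```

```bash
python3 - <<'E'
from h import *
c=camera_model('wrist');im=grab_frame('wrist');cv2.imwrite('pics/w3.png',im)
s=get_state();print(s['eef_pos'],s['ee_rot'],s['q'].round(2),c['xyz'])
for b in blobs(im,(95,120,80),(115,255,255),(0,0,640,300)):
    print('blue',b.min(0),b.max(0))
E
```

```text
[0.44535516 0.02372571 0.15708046] [-3.14154872e+00  5.89331694e-06 -1.49674865e+00] [ 0.5   0.04 -0.57  0.   -0.96 -0.42] [ 0.45055669 -0.05658076  0.31523194]
blue [302 215] [335 238]
```

View pics/w3.png

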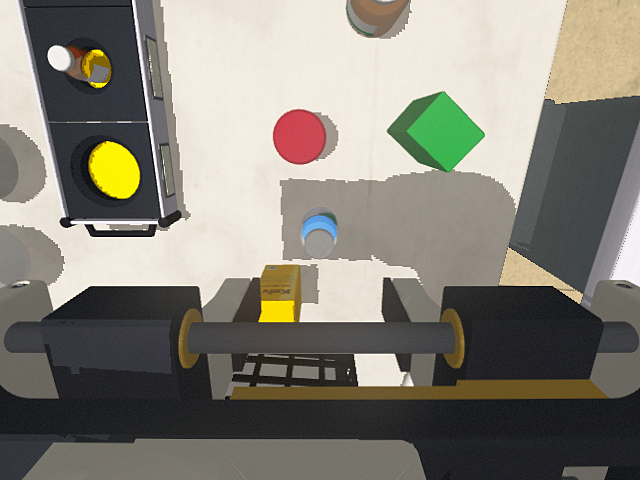

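The small vial stands in its cut-out. The blue vial's cap is at about (320,243), with the jar at (300,137), the green decoy at (437,132) and the carton at (280,305).

```bash
python3 - <<'E'
from h import *
c=camera_model('wrist');im=cv2.imread('pics/w3.png')
print(ray([(320,243),(302,230),(335,230)],c,.07).round(4)); print(ray([(302,225),(337,225)],c,.046).round(4))
cr=im[190:330,240:400];cv2.imwrite('pics/c3.png',cv2.resize(cr,(800,700),interpolation=cv2.INTER_CUBIC)[:600])
print(ray([(262,305),(300,305),(280,298)],c,.075).round(4))
E
```

```text
[[0.4454 0.0247 0.07  ]
 [0.4594 0.0156 0.07  ]
 [0.4351 0.0138 0.07  ]]
[[0.4605 0.0185 0.046 ]
 [0.4323 0.0163 0.046 ]]
[[0.4867 0.0772 0.075 ]
 [0.4572 0.0749 0.075 ]
 [0.473  0.0701 0.075 ]]
```

View pics/c3.png

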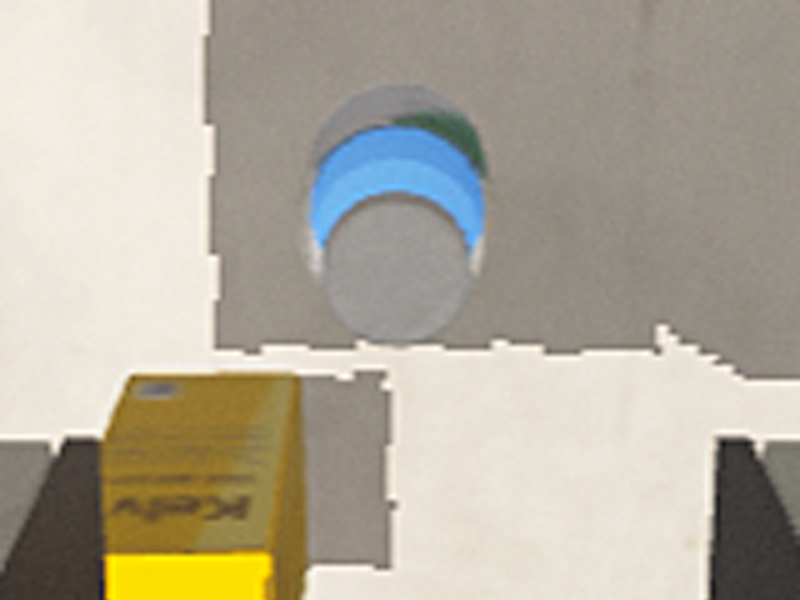

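The cap's centre is at (319.4,243.6), so (0.4457, 0.025), and the fingers clear the carton.

Call:
apply_moves:
  steps:
    - {"translation":[0,0.004,-0.1],"rotation":[0,0,0]}
    - {"translation":[0,0.004,-0.2],"rotation":[0,0,0]}
    - {"translation":[0,0.004,-0.3],"rotation":[0,0,0]}
    - {"translation":[0,0.004,-0.4],"rotation":[0,0,0]}
    - {"translation":[0,0.004,-0.48],"rotation":[0,0,0]}
    - {"translation":[0,0.004,-0.524],"rotation":[0,0,0]}
    - {"translation":[0,0.004,-0.524],"rotation":[0,0,0]}
    - {"translation":[0,0.004,-0.524],"rotation":[0,0,0]}
    - {"translation":[0,0.004,-0.524],"rotation":[0,0,0]}
    - {"translation":[0,0.004,-0.524],"rotation":[0,0,0]}

```text
t: 11.08
eef_pos: [0.4462, 0.0251, 0.0271]
ee_rot: [-3.14, 0.001, -1.495]
force: [0.3, 0.3, 0.6]
width: 0.0615
gripper_force: 0.0
```

Call:
apply_moves:
  steps:
    - {"translation":[0,0,0],"rotation":[0,0,0]}
    - {"translation":[0,0,0],"rotation":[0,0,0]}
    - {"translation":[0,0,0],"rotation":[0,0,0]}
    - {"translation":[0,0,0],"rotation":[0,0,0]}
    - {"translation":[0,0,0],"rotation":[0,0,0]}
    - {"translation":[0,0,0],"rotation":[0,0,0]}
    - {"translation":[0,0,0],"rotation":[0,0,0]}
    - {"translation":[0,0,0],"rotation":[0,0,0]}
    - {"translation":[0,0,0],"rotation":[0,0,0]}
    - {"translation":[0,0,0],"rotation":[0,0,0]}
  jaw: 1

```text
t: 11.92
eef_pos: [0.4456, 0.0248, 0.0262]
ee_rot: [-3.141, 0.0, -1.495]
force: [-0.3, 0.2, 4.0]
width: 0.0317
gripper_force: 15.0
```

Call:
apply_moves:
  steps:
    - {"translation":[0,0,0.06],"rotation":[0,0,0]}
    - {"translation":[0,0,0.16],"rotation":[0,0,0]}
    - {"translation":[0,0,0.27],"rotation":[0,0,0]}
    - {"translation":[0.03,-0.03,0.36],"rotation":[0,0,0]}
    - {"translation":[0.1,-0.1,0.38],"rotation":[0,0,0]}
    - {"translation":[0.2,-0.2,0.38],"rotation":[0,0,0]}
    - {"translation":[0.3,-0.3,0.38],"rotation":[0,0,0]}
    - {"translation":[0.4,-0.4,0.38],"rotation":[0,0,0]}
    - {"translation":[0.5,-0.5,0.38],"rotation":[0,0,0]}
    - {"translation":[0.6,-0.6,0.38],"rotation":[0,0,0]}

```text
t: 12.75
eef_pos: [0.5959, -0.1267, 0.1205]
ee_rot: [3.141, 0.0, -1.496]
force: [1.0, 1.4, -0.7]
width: 0.0315
gripper_force: 15.0
```

Call:
apply_moves:
  steps:
    - {"translation":[0.08,-0.08,0],"rotation":[0,0,0]}
    - {"translation":[0.14,-0.14,0],"rotation":[0,0,0]}
    - {"translation":[0.172,-0.18,0],"rotation":[0,0,0]}
    - {"translation":[0.172,-0.18,-0.05],"rotation":[0,0,0]}
    - {"translation":[0.172,-0.18,-0.12],"rotation":[0,0,0]}
    - {"translation":[0.172,-0.18,-0.16],"rotation":[0,0,0]}
    - {"translation":[0.172,-0.18,-0.16],"rotation":[0,0,0]}
    - {"translation":[0.172,-0.18,-0.16],"rotation":[0,0,0]}
    - {"translation":[0.172,-0.18,-0.16],"rotation":[0,0,0]}
    - {"translation":[0.172,-0.18,-0.16],"rotation":[0,0,0]}

```text
t: 13.58
eef_pos: [0.6389, -0.1699, 0.0822]
ee_rot: [-3.14, -0.0, -1.495]
force: [0.1, 1.1, 0.2]
width: 0.0318
gripper_force: 15.0
```

```bash
python3 - <<'E'
from h import *
c=camera_model('wrist');im=grab_frame('wrist');cv2.imwrite('pics/w4.png',im)
s=get_state();print(s['eef_pos'],s['ee_rot'])
for b in blobs(im,(20,120,120),(35,255,255),(0,0,640,480)):
    r=fit(b,c,.012);print(b.mean(0).round(0),np.round(r[0],1),np.round(r[1],1),round(r[2],1))
E
```

```text
[ 0.63889134 -0.16996104  0.0821968 ] [-3.13991763e+00 -2.05224438e-04 -1.49484763e+00]
[243. 343.] [692.3 -88.7] [ 3.1 42.9] 0.6
[399. 342.] [572.4 -99. ] [ 2.3 44.6] 8.3
[322. 246.] [ 637.7 -172.6] [39.5 27.4] 1.7
[323. 129.] [ 643.4 -249.4] [41.7 49.2] 4.4
```

View pics/w4.png

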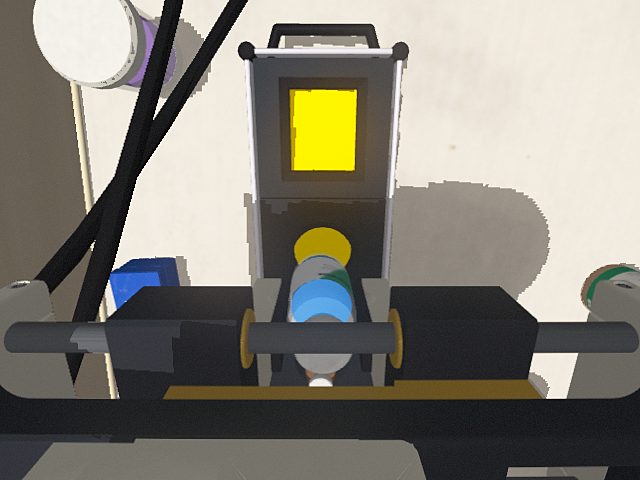

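The vial is upright over the medium cut-out, whose visible floor is at (322,246). The cable is well clear to the left.

Call:
apply_moves:
  steps:
    - {"translation":[-0.001,0,-0.02],"rotation":[0,0,0]}
    - {"translation":[-0.001,0,-0.05],"rotation":[0,0,0]}
    - {"translation":[-0.001,0,-0.08],"rotation":[0,0,0]}
    - {"translation":[-0.001,0,-0.11],"rotation":[0,0,0]}
    - {"translation":[-0.001,0,-0.13],"rotation":[0,0,0]}
    - {"translation":[-0.001,0,-0.145],"rotation":[0,0,0]}
    - {"translation":[-0.001,0,-0.155],"rotation":[0,0,0]}
    - {"translation":[-0.001,0,-0.164],"rotation":[0,0,0]}
    - {"translation":[-0.001,0,-0.17],"rotation":[0,0,0]}
    - {"translation":[-0.001,0,-0.172],"rotation":[0,0,0]}

```text
t: 14.47
eef_pos: [0.6382, -0.1704, 0.0383]
ee_rot: [-3.141, -0.0, -1.495]
force: [-0.7, 0.6, 2.9]
width: 0.0313
gripper_force: 15.0
```

Call:
apply_moves:
  steps:
    - {"translation":[0,0,-0.002],"rotation":[0,0,0]}
    - {"translation":[0,0,-0.004],"rotation":[0,0,0]}
    - {"translation":[0,0,-0.006],"rotation":[0,0,0]}
    - {"translation":[0,0,-0.008],"rotation":[0,0,0]}
    - {"translation":[0,0,-0.01],"rotation":[0,0,0]}
    - {"translation":[0,0,-0.01],"rotation":[0,0,0]}
    - {"translation":[0,0,-0.01],"rotation":[0,0,0]}
    - {"translation":[0,0,-0.01],"rotation":[0,0,0]}
    - {"translation":[0,0,-0.01],"rotation":[0,0,0]}
    - {"translation":[0,0,-0.01],"rotation":[0,0,0]}

```text
t: 15.3
eef_pos: [0.6388, -0.1704, 0.0378]
ee_rot: [-3.14, -0.001, -1.495]
force: [-3.5, 2.1, 12.5]
width: 0.0312
gripper_force: 15.0
```

Call:
apply_moves:
  steps:
    - {"translation":[0,0,0.005],"rotation":[0,0,0]}
    - {"translation":[0,0,0.005],"rotation":[0,0,0]}
    - {"translation":[0,0,0.005],"rotation":[0,0,0]}
    - {"translation":[0,0,0.005],"rotation":[0,0,0]}
    - {"translation":[0,0,0.02],"rotation":[0,0,0]}
    - {"translation":[0,0,0.1],"rotation":[0,0,0]}
    - {"translation":[0,0,0.2],"rotation":[0,0,0]}
    - {"translation":[0,0,0.32],"rotation":[0,0,0]}
    - {"translation":[0,0,0.42],"rotation":[0,0,0]}
    - {"translation":[0,0,0.48],"rotation":[0,0,0]}
  jaw: -0.15

```text
t: 16.13
eef_pos: [0.6393, -0.1705, 0.1591]
ee_rot: [-3.138, -0.001, -1.495]
force: [0.4, 0.5, -0.1]
width: 0.0503
gripper_force: 0.0
```

Call:
apply_moves:
  steps:
    - {"translation":[-0.1,0,0],"rotation":[0,0,-0.2]}
    - {"translation":[-0.25,0.01,0],"rotation":[0,0,-0.4]}
    - {"translation":[-0.4,0.03,0],"rotation":[0,0,-0.6]}
    - {"translation":[-0.55,0.04,0],"rotation":[0,0,-0.8]}
    - {"translation":[-0.7,0.06,0],"rotation":[0,0,-1]}
    - {"translation":[-0.8,0.065,0],"rotation":[0,0,-1]}
    - {"translation":[-0.88,0.065,0],"rotation":[0,0,-1]}
    - {"translation":[-0.88,0.065,0],"rotation":[0,0,-1]}
    - {"translation":[-0.88,0.065,0],"rotation":[0,0,-1]}
    - {"translation":[-0.88,0.065,0],"rotation":[0,0,-1]}

```text
t: 16.97
eef_pos: [0.4189, -0.1541, 0.1561]
ee_rot: [-3.14, 0.0, -2.019]
force: [0.6, -0.3, 0.5]
width: 0.0507
gripper_force: 0.0
```

Call:
apply_moves:
  steps:
    - {"translation":[0,0,0],"rotation":[0,0,-0.2]}
    - {"translation":[0,0,0],"rotation":[0,0,-0.4]}
    - {"translation":[0,0,0],"rotation":[0,0,-0.6]}
    - {"translation":[0,0,0],"rotation":[0,0,-0.8]}
    - {"translation":[0,0,0],"rotation":[0,0,-1]}
    - {"translation":[0,0,0],"rotation":[0,0,-1]}
    - {"translation":[0,0,0],"rotation":[0,0,-1]}
    - {"translation":[0,0,0],"rotation":[0,0,-1]}
    - {"translation":[0,0,0],"rotation":[0,0,-1]}
    - {"translation":[0,0,0],"rotation":[0,0,-1]}
  jaw: -0.5

```text
t: 17.8
eef_pos: [0.4182, -0.1541, 0.1555]
ee_rot: [3.142, -0.0, -2.541]
force: [-0.9, -0.1, -0.4]
width: 0.0658
gripper_force: 0.0
```

Call:
apply_moves:
  steps:
    - {"translation":[0,0,0],"rotation":[0,0,-0.2]}
    - {"translation":[0,0,0],"rotation":[0,0,-0.4]}
    - {"translation":[0,0,0],"rotation":[0,0,-0.6]}
    - {"translation":[0,0,0],"rotation":[0,0,-0.8]}
    - {"translation":[0,0,0],"rotation":[0,0,-1]}
    - {"translation":[0,0,0],"rotation":[0,0,-1]}
    - {"translation":[0,0,0],"rotation":[0,0,-1]}
    - {"translation":[0,0,0],"rotation":[0,0,-1]}
    - {"translation":[0,0,0],"rotation":[0,0,-1]}
    - {"translation":[0,0,0],"rotation":[0,0,-1]}

```text
t: 18.63
eef_pos: [0.4181, -0.154, 0.1556]
ee_rot: [-3.142, -0.0, -3.064]
force: [-0.1, -0.1, 0.3]
width: 0.0655
gripper_force: 0.0
```

```bash
python3 - <<'E'
from h import *
c=camera_model('wrist');im=grab_frame('wrist');cv2.imwrite('pics/w5.png',im)
s=get_state();print(s['eef_pos'],s['ee_rot'])
g=cv2.cvtColor(im,cv2.COLOR_BGR2GRAY)[150:330,230:420]
h=cv2.HoughCircles(cv2.GaussianBlur(g,(3,3),0),cv2.HOUGH_GRADIENT,1,30,param1=100,param2=15,minRadius=15,maxRadius=26)
if h is not None:
    for x,y,r in h[0][:4]: print(x+230,y+150,r,ray((x+230,y+150),c,.068).round(4))
E
```

```text
[ 0.41809455 -0.15402696  0.15556977] [-3.14158439e+00  4.11320867e-05 -3.06486076e+00]
324.5 239.5 18.5 [[ 0.4162 -0.1519  0.068 ]]
```

View pics/w5.png

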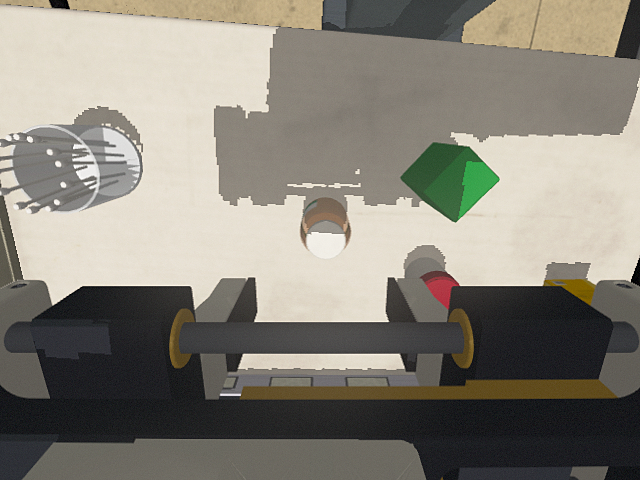

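The pill cap is centred at (325,239). The fingers clear the jar and the green carton.

Call:
apply_moves:
  steps:
    - {"translation":[-0.005,0.006,-0.1],"rotation":[0,0,0]}
    - {"translation":[-0.005,0.006,-0.2],"rotation":[0,0,0]}
    - {"translation":[-0.005,0.006,-0.3],"rotation":[0,0,0]}
    - {"translation":[-0.005,0.006,-0.4],"rotation":[0,0,0]}
    - {"translation":[-0.005,0.006,-0.48],"rotation":[0,0,0]}
    - {"translation":[-0.005,0.006,-0.518],"rotation":[0,0,0]}
    - {"translation":[-0.005,0.006,-0.518],"rotation":[0,0,0]}
    - {"translation":[-0.005,0.006,-0.518],"rotation":[0,0,0]}
    - {"translation":[-0.005,0.006,-0.518],"rotation":[0,0,0]}
    - {"translation":[-0.005,0.006,-0.518],"rotation":[0,0,0]}

```text
t: 19.52
eef_pos: [0.4177, -0.1525, 0.027]
ee_rot: [-3.142, 0.002, -3.066]
force: [0.2, -0.3, 0.2]
width: 0.0655
gripper_force: 0.0
```

Call:
apply_moves:
  steps:
    - {"translation":[0,0,0],"rotation":[0,0,0]}
    - {"translation":[0,0,0],"rotation":[0,0,0]}
    - {"translation":[0,0,0],"rotation":[0,0,0]}
    - {"translation":[0,0,0],"rotation":[0,0,0]}
    - {"translation":[0,0,0],"rotation":[0,0,0]}
    - {"translation":[0,0,0],"rotation":[0,0,0]}
    - {"translation":[0,0,0],"rotation":[0,0,0]}
    - {"translation":[0,0,0],"rotation":[0,0,0]}
    - {"translation":[0,0,0],"rotation":[0,0,0]}
    - {"translation":[0,0,0],"rotation":[0,0,0]}
  jaw: 1

```text
t: 20.35
eef_pos: [0.417, -0.1525, 0.0263]
ee_rot: [-3.142, 0.0, -3.066]
force: [-2.0, 2.6, 5.2]
width: 0.0412
gripper_force: 15.0
```

Call:
apply_moves:
  steps:
    - {"translation":[0,0,0.06],"rotation":[0,0,0]}
    - {"translation":[0,0,0.16],"rotation":[0,0,0]}
    - {"translation":[0,0,0.27],"rotation":[0,0,0]}
    - {"translation":[0.04,0.02,0.36],"rotation":[0,0,0]}
    - {"translation":[0.12,0.08,0.38],"rotation":[0,0,0]}
    - {"translation":[0.24,0.16,0.38],"rotation":[0,0,0]}
    - {"translation":[0.36,0.24,0.38],"rotation":[0,0,0]}
    - {"translation":[0.48,0.32,0.38],"rotation":[0,0,0]}
    - {"translation":[0.6,0.4,0.38],"rotation":[0,0,0]}
    - {"translation":[0.7,0.47,0.38],"rotation":[0,0,0]}

```text
t: 21.18
eef_pos: [0.5935, -0.0338, 0.1206]
ee_rot: [-3.141, -0.0, -3.066]
force: [0.1, 0.9, -0.1]
width: 0.0414
gripper_force: 15.0
```

Call:
apply_moves:
  steps:
    - {"translation":[0.08,0.06,0],"rotation":[0,0,0]}
    - {"translation":[0.12,0.09,0],"rotation":[0,0,0]}
    - {"translation":[0.14,0.104,0],"rotation":[0,0,0]}
    - {"translation":[0.14,0.104,-0.05],"rotation":[0,0,0]}
    - {"translation":[0.14,0.104,-0.12],"rotation":[0,0,0]}
    - {"translation":[0.14,0.104,-0.16],"rotation":[0,0,0]}
    - {"translation":[0.14,0.104,-0.16],"rotation":[0,0,0]}
    - {"translation":[0.14,0.104,-0.16],"rotation":[0,0,0]}
    - {"translation":[0.14,0.104,-0.16],"rotation":[0,0,0]}
    - {"translation":[0.14,0.104,-0.16],"rotation":[0,0,0]}

```text
t: 22.02
eef_pos: [0.6274, -0.0091, 0.0822]
ee_rot: [3.141, 0.002, -3.066]
force: [0.4, 0.4, -0.6]
width: 0.0416
gripper_force: 15.0
```

```bash
python3 - <<'E'
from h import *
c=camera_model('wrist');im=grab_frame('wrist');cv2.imwrite('pics/w6.png',im)
s=get_state();print(s['eef_pos'],s['ee_rot'])
for b in blobs(im,(20,120,120),(35,255,255),(0,0,640,300)):
    r=fit(b,c,.012);print(b.mean(0).round(0),np.round(r[0],1),np.round(r[1],1),round(r[2],1))
E
```

```text
[ 0.62733941 -0.00908031  0.08215285] [ 3.14139181e+00  1.61328686e-03 -3.06624377e+00]
[107. 268.] [ 653.5 -161.1] [ 2.3 12.2] 43.8
[  2. 258.] [ 651.8 -235.7] [ 4.3 21.4] 78.7
[206. 248.] [633.7 -91. ] [25.4 26.8] 4.4
[ 78. 229.] [ 624.3 -178.4] [ 5.9 20. ] 18.7
[318. 249.] [626.6  -9.3] [47.6 47.4] 41.7
[528.  22.] [479.9 117. ] [29.8 97.5] 4.9
```

View pics/w6.png

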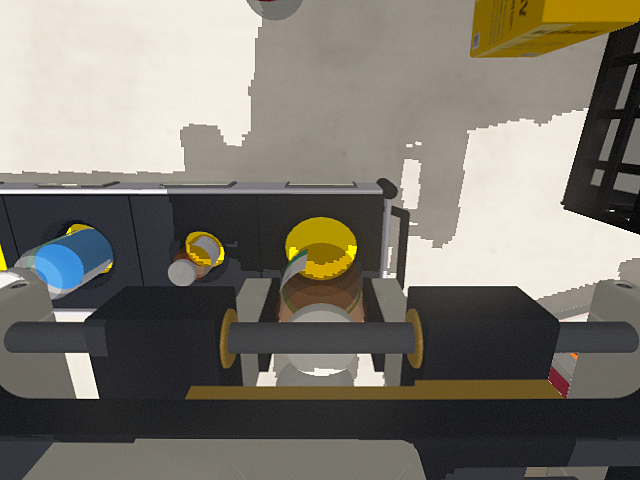

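The pill bottle is upright over the large cut-out, with its floor at (318,249); the two vials stand seated.

Call:
apply_moves:
  steps:
    - {"translation":[-0.001,0,-0.02],"rotation":[0,0,0]}
    - {"translation":[-0.001,0,-0.05],"rotation":[0,0,0]}
    - {"translation":[-0.001,0,-0.08],"rotation":[0,0,0]}
    - {"translation":[-0.001,0,-0.11],"rotation":[0,0,0]}
    - {"translation":[-0.001,0,-0.13],"rotation":[0,0,0]}
    - {"translation":[-0.001,0,-0.145],"rotation":[0,0,0]}
    - {"translation":[-0.001,0,-0.155],"rotation":[0,0,0]}
    - {"translation":[-0.001,0,-0.164],"rotation":[0,0,0]}
    - {"translation":[-0.001,0,-0.17],"rotation":[0,0,0]}
    - {"translation":[-0.001,0,-0.172],"rotation":[0,0,0]}

```text
t: 22.9
eef_pos: [0.6267, -0.009, 0.0383]
ee_rot: [-3.141, 0.0, -3.066]
force: [-2.5, 0.8, 5.2]
width: 0.0413
gripper_force: 15.0
```

Call:
apply_moves:
  steps:
    - {"translation":[0,0,-0.002],"rotation":[0,0,0]}
    - {"translation":[0,0,-0.004],"rotation":[0,0,0]}
    - {"translation":[0,0,-0.006],"rotation":[0,0,0]}
    - {"translation":[0,0,-0.008],"rotation":[0,0,0]}
    - {"translation":[0,0,-0.01],"rotation":[0,0,0]}
    - {"translation":[0,0,-0.01],"rotation":[0,0,0]}
    - {"translation":[0,0,-0.01],"rotation":[0,0,0]}
    - {"translation":[0,0,-0.01],"rotation":[0,0,0]}
    - {"translation":[0,0,-0.01],"rotation":[0,0,0]}
    - {"translation":[0,0,-0.01],"rotation":[0,0,0]}

```text
t: 23.73
eef_pos: [0.6269, -0.009, 0.0382]
ee_rot: [-3.141, 0.002, -3.065]
force: [-8.7, 0.7, 19.0]
width: 0.0411
gripper_force: 15.0
```

Call:
apply_moves:
  steps:
    - {"translation":[0,0,0.006],"rotation":[0,0,0]}
    - {"translation":[0,0,0.006],"rotation":[0,0,0]}
    - {"translation":[0,0,0.006],"rotation":[0,0,0]}
    - {"translation":[0,0,0.006],"rotation":[0,0,0]}
    - {"translation":[0,0,0.02],"rotation":[0,0,0]}
    - {"translation":[0,0,0.1],"rotation":[0,0,0]}
    - {"translation":[0,0,0.2],"rotation":[0,0,0]}
    - {"translation":[0,0,0.32],"rotation":[0,0,0]}
    - {"translation":[0,0,0.42],"rotation":[0,0,0]}
    - {"translation":[0,0,0.54],"rotation":[0,0,0]}
  jaw: -0.25

```text
t: 24.57
eef_pos: [0.626, -0.0091, 0.1711]
ee_rot: [-3.142, -0.001, -3.066]
force: [0.3, -0.0, -0.1]
width: 0.0549
gripper_force: 0.0
```

Call:
apply_moves:
  steps:
    - {"translation":[-0.1,0,0],"rotation":[0,0,0.2]}
    - {"translation":[-0.25,0,0],"rotation":[0,0,0.4]}
    - {"translation":[-0.4,0,0],"rotation":[0,0,0.6]}
    - {"translation":[-0.5,0,0],"rotation":[0,0,0.8]}
    - {"translation":[-0.596,0,0],"rotation":[0,0,1]}
    - {"translation":[-0.596,0,0],"rotation":[0,0,1]}
    - {"translation":[-0.596,0,0],"rotation":[0,0,1]}
    - {"translation":[-0.596,0,0],"rotation":[0,0,1]}
    - {"translation":[-0.596,0,0],"rotation":[0,0,1]}
    - {"translation":[-0.596,0,0],"rotation":[0,0,1]}

```text
t: 25.4
eef_pos: [0.4783, -0.009, 0.1703]
ee_rot: [3.142, -0.001, -2.544]
force: [0.7, 0.5, 0.4]
width: 0.0551
gripper_force: 0.0
```

Call:
apply_moves:
  steps:
    - {"translation":[0,0,0],"rotation":[0,0,0.2]}
    - {"translation":[0,0,0],"rotation":[0,0,0.4]}
    - {"translation":[0,0,0],"rotation":[0,0,0.6]}
    - {"translation":[0,0,0],"rotation":[0,0,0.8]}
    - {"translation":[0,0,0],"rotation":[0,0,1]}
    - {"translation":[0,0,0],"rotation":[0,0,1]}
    - {"translation":[0,0,0],"rotation":[0,0,1]}
    - {"translation":[0,0,0],"rotation":[0,0,1]}
    - {"translation":[0,0,0],"rotation":[0,0,1]}
    - {"translation":[0,0,0],"rotation":[0,0,1]}
  jaw: -0.5

```text
t: 26.23
eef_pos: [0.4776, -0.009, 0.1705]
ee_rot: [3.141, -0.0, -2.021]
force: [-0.0, -0.3, -0.2]
width: 0.0661
gripper_force: 0.0
```

Call:
apply_moves:
  steps:
    - {"translation":[0,0,0],"rotation":[0,0,0.2]}
    - {"translation":[0,0,0],"rotation":[0,0,0.4]}
    - {"translation":[0,0,0],"rotation":[0,0,0.6]}
    - {"translation":[0,0,0],"rotation":[0,0,0.8]}
    - {"translation":[0,0,0],"rotation":[0,0,1.0]}
    - {"translation":[0,0.06,0],"rotation":[0,0,1.0]}
    - {"translation":[0,0.13,0],"rotation":[0,0,1.0]}
    - {"translation":[0,0.2,0],"rotation":[0,0,1.0]}
    - {"translation":[0,0.2,0],"rotation":[0,0,1.0]}
    - {"translation":[0,0.2,0],"rotation":[0,0,1.0]}

```text
t: 27.07
eef_pos: [0.4776, 0.0416, 0.1706]
ee_rot: [-3.142, 0.0, -1.495]
force: [-0.3, -0.7, 0.8]
width: 0.0654
gripper_force: 0.0
```

```bash
python3 - <<'E'
from h import *
c=camera_model('wrist');im=grab_frame('wrist');cv2.imwrite('pics/w7.png',im)
s=get_state();print(s['eef_pos'],s['ee_rot'])
E
```

```text
[0.47750776 0.04114047 0.17053703] [ 3.14141787e+00 -4.15795577e-05 -1.49522070e+00]
```

View pics/w7.png

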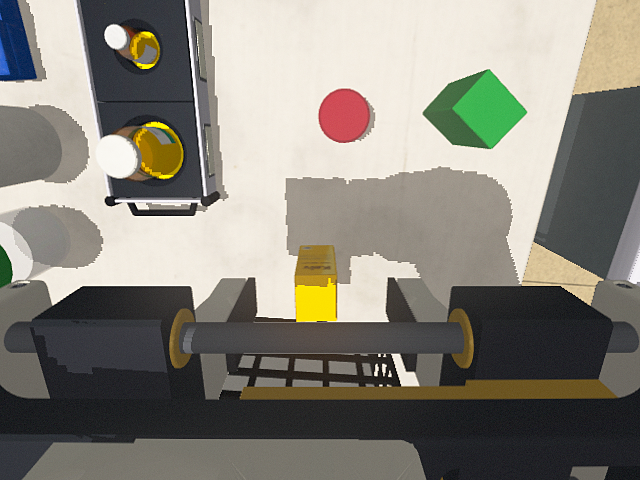

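The carton's top is at about (316,300), its front-top edge around row 284, and the bottle and small vial are seated.

```bash
python3 - <<'E'
from h import *
c=camera_model('wrist');im=cv2.imread('pics/w7.png')
b=max(blobs(im,(20,150,215),(32,255,255),(270,240,360,321)),key=len)
q=cv2.boxPoints(cv2.minAreaRect(b.astype(np.float32)));print(b.min(0),b.max(0))
for col in(300,310,320,330):
    e=b[b[:,0]==col][:,1].min();print(col,e,ray((col,e),c,.075).round(4))
for row in(290,300,310):
    e=b[b[:,1]==row][:,0];print(row,e.min(),e.max(),ray([(e.min(),row),(e.max(),row)],c,.075).round(4).tolist())
E
```

```text
[295 278] [336 320]
300 285 [[0.4907 0.0817 0.075 ]]
310 286 [[0.4826 0.082  0.075 ]]
320 287 [[0.4745 0.0823 0.075 ]]
330 278 [[0.4671 0.0738 0.075 ]]
290 295 335 [[0.4945, 0.0865, 0.075], [0.4622, 0.084, 0.075]]
300 295 335 [[0.494, 0.0955, 0.075], [0.4614, 0.0929, 0.075]]
310 296 335 [[0.4927, 0.1046, 0.075], [0.4606, 0.1021, 0.075]]
```

```bash
python3 - <<'E'
from h import *
c=camera_model('wrist');im=cv2.imread('pics/w7.png')
print('w7 bottom',ray([(316,246)],c,0).round(4), 'top',ray([(316,285)],c,.075).round(4))
t=grab_frame('top');cv2.imwrite('pics/top2.png',t);ct=camera_model('top')
for n in('top0','top2'):
    for b in blobs(cv2.imread(f'pics/{n}.png'),(10,120,170),(28,255,255),(190,225,235,265)):
        print(n,b.min(0),b.max(0),fit(b,ct,.075))
w3=cv2.imread('pics/w3.png')
b=max(blobs(w3,(20,150,215),(32,255,255),(245,250,320,330)),key=len);print('w3 top',b.min(0),b.max(0))
cv2.imwrite('pics/c7.png',np.hstack([cv2.resize(x[235:335,250:350],(400,400),interpolation=cv2.INTER_CUBIC) for x in(w3,im)]))
E
```

```text
w7 bottom [[0.4795 0.0733 0.    ]] top [[0.4779 0.0807 0.075 ]]
top0 [199 234] [220 252] ((477.98834228515625, 92.04436492919922), (32.04963302612305, 41.047340393066406), 4.962723255157471)
top2 [203 240] [216 249] ((473.3310852050781, 91.1597900390625), (15.86409854888916, 24.426870346069336), 14.969852447509766)
w3 top [259 301] [293 321]
```

View pics/c7.png

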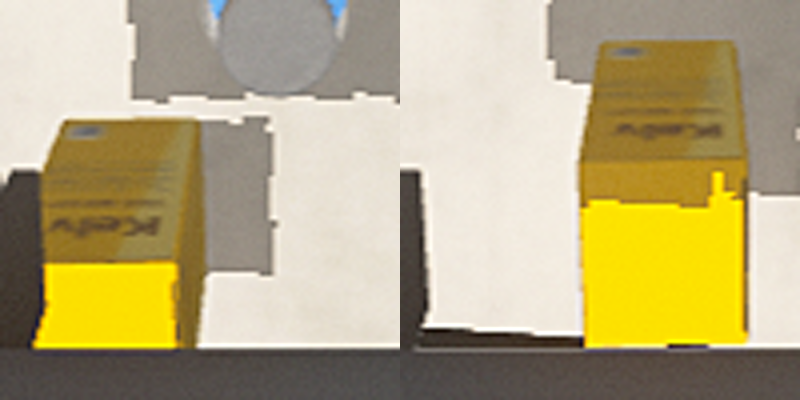

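In the right-hand crop the bright patch only begins past a shadow; the true front-top edge is at row 275, columns 295–337, so the carton has not moved. I'll check the basket height before descending.

```bash
python3 - <<'E'
from h import *
c,ct,cs=[camera_model(n) for n in('wrist','top','side')]
print(ray([(295,275),(336.7,274.7)],c,.075).round(4).tolist())
for a,b in[((186,283),(298,345)),((187,280),(298,347))]:
    z=min(np.arange(0,.3,.005),key=lambda z:np.linalg.norm(ray(a,ct,z)-ray(b,cs,z)));print(z,ray(a,ct,z).round(3),ray(b,cs,z).round(3))
E
```

```text
[[0.4952, 0.073, 0.075], [0.462, 0.0702, 0.075]]
0.08 [[0.4   0.134 0.08 ]] [[0.415 0.14  0.08 ]]
0.075 [[0.407 0.134 0.075]] [[0.416 0.139 0.075]]
```

Call:
apply_moves:
  steps:
    - {"translation":[-0.002,0.1,0],"rotation":[0,0,0.01]}
    - {"translation":[-0.002,0.188,0],"rotation":[0,0,0.02]}
    - {"translation":[-0.002,0.188,-0.1],"rotation":[0,0,0.02]}
    - {"translation":[-0.002,0.188,-0.2],"rotation":[0,0,0.02]}
    - {"translation":[-0.002,0.188,-0.3],"rotation":[0,0,0.02]}
    - {"translation":[-0.002,0.188,-0.4],"rotation":[0,0,0.02]}
    - {"translation":[-0.002,0.188,-0.48],"rotation":[0,0,0.02]}
    - {"translation":[-0.002,0.188,-0.514],"rotation":[0,0,0.02]}
    - {"translation":[-0.002,0.188,-0.514],"rotation":[0,0,0.02]}
    - {"translation":[-0.002,0.188,-0.514],"rotation":[0,0,0.02]}

```text
t: 28.0
eef_pos: [0.4774, 0.0877, 0.0424]
ee_rot: [3.141, -0.0, -1.485]
force: [0.6, 0.2, 1.0]
width: 0.0657
gripper_force: 0.0
```

Call:
apply_moves:
  steps:
    - {"translation":[0,0,0],"rotation":[0,0,0]}
    - {"translation":[0,0,0],"rotation":[0,0,0]}
    - {"translation":[0,0,0],"rotation":[0,0,0]}
    - {"translation":[0,0,0],"rotation":[0,0,0]}
    - {"translation":[0,0,0],"rotation":[0,0,0]}
    - {"translation":[0,0,0],"rotation":[0,0,0]}
    - {"translation":[0,0,0],"rotation":[0,0,0]}
    - {"translation":[0,0,0],"rotation":[0,0,0]}
    - {"translation":[0,0,0],"rotation":[0,0,0]}
    - {"translation":[0,0,0],"rotation":[0,0,0]}
  jaw: 1

```text
t: 28.83
eef_pos: [0.4775, 0.0882, 0.0424]
ee_rot: [-3.141, 0.0, -1.485]
force: [-0.5, -0.2, 4.6]
width: 0.0341
gripper_force: 15.0
```

Call:
apply_moves:
  steps:
    - {"translation":[0,0,0.06],"rotation":[0,0,0]}
    - {"translation":[0,0,0.16],"rotation":[0,0,0]}
    - {"translation":[0,0,0.28],"rotation":[0,0,0]}
    - {"translation":[0,0,0.38],"rotation":[0,0,0]}
    - {"translation":[0.02,-0.04,0.44],"rotation":[0,0,0]}
    - {"translation":[0.06,-0.12,0.44],"rotation":[0,0,0]}
    - {"translation":[0.11,-0.22,0.44],"rotation":[0,0,0]}
    - {"translation":[0.16,-0.33,0.44],"rotation":[0,0,0]}
    - {"translation":[0.21,-0.44,0.44],"rotation":[0,0,0]}
    - {"translation":[0.26,-0.54,0.44],"rotation":[0,0,0]}

```text
t: 29.67
eef_pos: [0.5419, -0.0484, 0.1515]
ee_rot: [3.14, 0.0, -1.485]
force: [0.2, 0.3, -0.4]
width: 0.0337
gripper_force: 15.0
```

Call:
apply_moves:
  steps:
    - {"translation":[0.05,-0.1,0],"rotation":[0,0,-0.02]}
    - {"translation":[0.1,-0.21,0],"rotation":[0,0,-0.02]}
    - {"translation":[0.16,-0.32,0],"rotation":[0,0,-0.02]}
    - {"translation":[0.21,-0.43,0],"rotation":[0,0,-0.02]}
    - {"translation":[0.27,-0.54,0],"rotation":[0,0,-0.02]}
    - {"translation":[0.32,-0.64,0],"rotation":[0,0,-0.02]}
    - {"translation":[0.36,-0.74,0],"rotation":[0,0,-0.02]}
    - {"translation":[0.39,-0.8,0],"rotation":[0,0,-0.02]}
    - {"translation":[0.41,-0.836,0],"rotation":[0,0,-0.02]}
    - {"translation":[0.41,-0.836,-0.04],"rotation":[0,0,-0.02]}

```text
t: 30.5
eef_pos: [0.6458, -0.258, 0.1426]
ee_rot: [-3.14, -0.001, -1.497]
force: [0.8, 0.5, 0.1]
width: 0.0337
gripper_force: 15.0
```

Call:
apply_moves:
  steps:
    - {"translation":[0,0,-0.06],"rotation":[0,0,0]}
    - {"translation":[0,0,-0.12],"rotation":[0,0,0]}
    - {"translation":[0,0,-0.17],"rotation":[0,0,0]}
    - {"translation":[0,0,-0.2],"rotation":[0,0,0]}
    - {"translation":[0,0,-0.21],"rotation":[0,0,0]}
    - {"translation":[0,0,-0.21],"rotation":[0,0,0]}
    - {"translation":[0,0,-0.21],"rotation":[0,0,0]}
    - {"translation":[0,0,-0.21],"rotation":[0,0,0]}
    - {"translation":[0,0,-0.21],"rotation":[0,0,0]}
    - {"translation":[0,0,-0.21],"rotation":[0,0,0]}

```text
t: 31.33
eef_pos: [0.6449, -0.2561, 0.0903]
ee_rot: [-3.14, -0.0, -1.495]
force: [-0.0, -0.3, -1.6]
width: 0.0338
gripper_force: 15.0
```

```bash
python3 - <<'E'
from h import *
c=camera_model('wrist');im=grab_frame('wrist');cv2.imwrite('pics/w8.png',im)
s=get_state();print(s['eef_pos'],s['ee_rot'],s['width'])
E
```

```text
[ 0.64486044 -0.25608457  0.09017213] [-3.14066131e+00 -2.15473325e-04 -1.49540465e+00] 0.03399357815968067
```

View pics/w8.png

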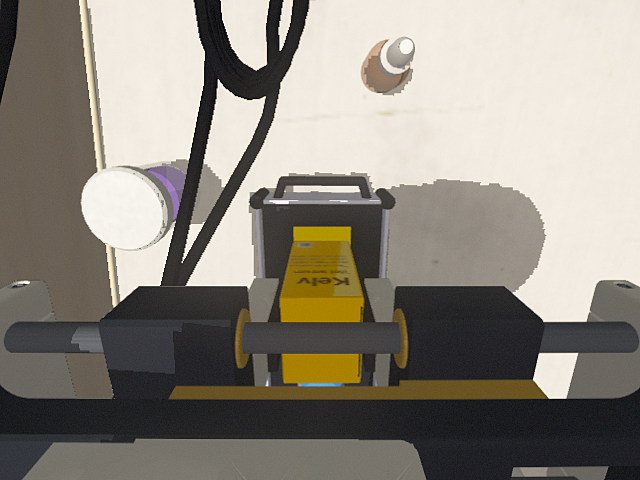

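The carton's lower front edge is at about row 241, columns 291–353, and the floor's front edge at row 226, columns 293–351. The cable and the purple-lid bottle stand clear.

```bash
python3 - <<'E'
from h import *
c=camera_model('wrist')
print(ray([(291.5,241),(353,241)],c,.048).round(4).tolist());print(ray([(293,226.5),(351,227)],c,.012).round(4).tolist())
E
```

```text
[[0.6634, -0.2699, 0.048], [0.6259, -0.2728, 0.048]]
[[0.6653, -0.2689, 0.012], [0.6241, -0.2717, 0.012]]
```

Carton and cut-out agree to about 1 mm against 3 mm of clearance, so I lower it.

Call:
apply_moves:
  steps:
    - {"translation":[0,0,-0.02],"rotation":[0,0,0]}
    - {"translation":[0,0,-0.04],"rotation":[0,0,0]}
    - {"translation":[0,0,-0.06],"rotation":[0,0,0]}
    - {"translation":[0,0,-0.08],"rotation":[0,0,0]}
    - {"translation":[0,0,-0.1],"rotation":[0,0,0]}
    - {"translation":[0,0,-0.115],"rotation":[0,0,0]}
    - {"translation":[0,0,-0.125],"rotation":[0,0,0]}
    - {"translation":[0,0,-0.132],"rotation":[0,0,0]}
    - {"translation":[0,0,-0.138],"rotation":[0,0,0]}
    - {"translation":[0,0,-0.14],"rotation":[0,0,0]}

```text
t: 32.22
eef_pos: [0.6446, -0.256, 0.0544]
ee_rot: [3.141, -0.0, -1.495]
force: [-1.5, 0.3, 0.9]
width: 0.0341
gripper_force: 15.0
```

Call:
apply_moves:
  steps:
    - {"translation":[0,0,-0.002],"rotation":[0,0,0]}
    - {"translation":[0,0,-0.004],"rotation":[0,0,0]}
    - {"translation":[0,0,-0.006],"rotation":[0,0,0]}
    - {"translation":[0,0,-0.008],"rotation":[0,0,0]}
    - {"translation":[0,0,-0.01],"rotation":[0,0,0]}
    - {"translation":[0,0,-0.01],"rotation":[0,0,0]}
    - {"translation":[0,0,-0.01],"rotation":[0,0,0]}
    - {"translation":[0,0,-0.01],"rotation":[0,0,0]}
    - {"translation":[0,0,-0.01],"rotation":[0,0,0]}
    - {"translation":[0,0,-0.01],"rotation":[0,0,0]}

```text
t: 33.05
eef_pos: [0.6449, -0.2561, 0.0542]
ee_rot: [-3.14, -0.001, -1.495]
force: [-4.2, 3.1, 12.8]
width: 0.0336
gripper_force: 15.0
```

Tip at 0.0542 − 0.0424 = 0.012, so it is on the floor. I release, rise, and clear the view.

Call:
apply_moves:
  steps:
    - {"translation":[0,0,0.005],"rotation":[0,0,0]}
    - {"translation":[0,0,0.005],"rotation":[0,0,0]}
    - {"translation":[0,0,0.005],"rotation":[0,0,0]}
    - {"translation":[0,0,0.005],"rotation":[0,0,0]}
    - {"translation":[0,0,0.02],"rotation":[0,0,0]}
    - {"translation":[0,0,0.1],"rotation":[0,0,0]}
    - {"translation":[0,0,0.2],"rotation":[0,0,0]}
    - {"translation":[0,0,0.32],"rotation":[0,0,0]}
    - {"translation":[0,0,0.42],"rotation":[0,0,0]}
    - {"translation":[0,0,0.5],"rotation":[0,0,0]}
  jaw: -0.2

```text
t: 33.88
eef_pos: [0.6452, -0.2563, 0.1797]
ee_rot: [-3.14, -0.001, -1.495]
force: [-0.2, -0.8, 0.3]
width: 0.0526
gripper_force: 0.0
```

Call:
apply_moves:
  steps:
    - {"translation":[-0.1,0,0.05],"rotation":[0,0,0]}
    - {"translation":[-0.25,0,0.1],"rotation":[0,0,0]}
    - {"translation":[-0.4,0,0.15],"rotation":[0,0,0]}
    - {"translation":[-0.55,0,0.2],"rotation":[0,0,0]}
    - {"translation":[-0.7,0,0.2],"rotation":[0,0,0]}
    - {"translation":[-0.8,0,0.2],"rotation":[0,0,0]}
    - {"translation":[-0.9,0,0.2],"rotation":[0,0,0]}
    - {"translation":[-0.9,0,0.2],"rotation":[0,0,0]}
    - {"translation":[-0.9,0,0.2],"rotation":[0,0,0]}
    - {"translation":[-0.9,0,0.2],"rotation":[0,0,0]}

```text
t: 34.72
eef_pos: [0.4201, -0.2562, 0.2276]
ee_rot: [-3.14, -0.0, -1.495]
force: [0.6, -1.0, -0.2]
width: 0.0529
gripper_force: 0.0
```

```bash
python3 - <<'E'
from h import *
a=grab_frame('top')[130:320,180:480];b=grab_frame('side')[150:340,200:500]
cv2.imwrite('pics/end.png',np.vstack([cv2.resize(x,(474,300),interpolation=cv2.INTER_CUBIC) for x in(a,b)]))
s=get_state();print(s['t'],s['eef_pos'],s['force'])
E
```

```text
34.8167 [ 0.42041557 -0.2560792   0.22699318] [0.6912892  0.33774399 0.2204883 ]
```

View pics/end.png

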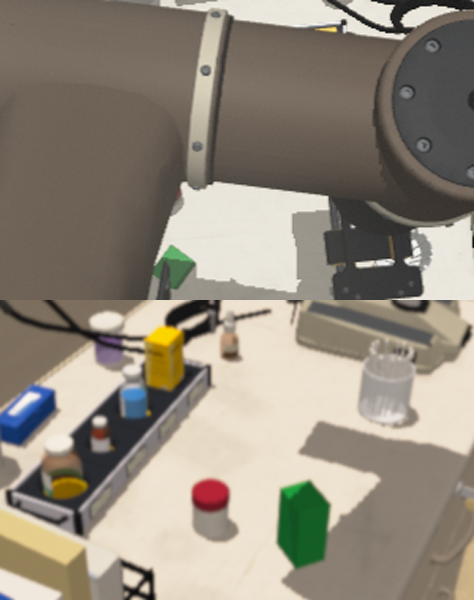

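The side view shows all four standing upright in their cut-outs, with the jar, pot and green carton undisturbed, so I hand it in.

```bash
python3 -c "
from station import *
print(job_done())"
```

```text
the job is handed in; nothing more can be done
None
```

The job is handed in after about 35 s: the small vial, blue vial, pill bottle and carton each stand upright on the floor of their own cut-out, and the cream jar, swab pot and green carton were not touched.

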